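# Stand up the fallen battery pack and close up the row

## Robot

A 6-joint arm with a two-finger parallel gripper is mounted at the origin on the work surface. World frame = base frame: x ahead of the robot, y to its left, z up, the work surface at z = 0. Lengths are in m, angles in rad, forces in N, time in s.
With the tool pointing down it reaches from about 0.3 to 0.775 m from the base axis. Payload 14.6 kg.
Tool frame: the origin (TCP) lies at the very end of the fingers, on their centre line; the grasp point (between the pads) lies 19 mm behind it; z points along the fingers, y is the line along which they close (so a half turn about z gives the same grasp; the last joint's range is limited). The gripper opens to 94 mm and grips with 3 to 60 N. Pads are 16 mm wide; open, the fingers measure 119 mm over their backs; the gripper's body (75 mm by 177 mm) begins 78 mm behind the grasp point.
Start: joints at [1.15, 0.3, 1.521, -0, 1.321, -0.067], TCP at [0.191, 0.516, 0.205] pointing down, gripper open.
Joint ranges: [-3.03, 3.03], [-0.79, 2.21], [0.23, 2.52], [-1.04, 4.18], [0, 3.07], [-2.55, 2.55]. Speed limits (rad/s): [2.22, 2.22, 2.57, 3.14, 3.14, 3.14].

## Interface

Orientations are given as [roll, pitch, yaw] about the fixed x, y, z axes, in that order (R = Rz(yaw) Ry(pitch) Rx(roll)).
In Python, from station import ctrl gives the robot as it stands. The module is installed in compiled form; this text tells all that it offers.
- The arm moves only by the tool step_arm, never from a script. Its argument "deltas" is a list of rows, each an object with "dp": the shift along the tool's x, y, z scaled (see below), a list of three; "twist": the turn about the tool's z scaled (see below). In form: [{"dp": [tx, ty, tz], "twist": twist}, ...]. A call has 1 to 12 rows; each row shifts and turns the commanded pose from where the row before left it, along the tool's axes as they then stand; what a row does not reach is not made up. The controller multiplies each number of a shift by 0.04 m and each number of a turn by 4 degrees. A row lasts 1/10 s, in which the tool goes at most 50 mm and 8.59 degrees, less where a joint would pass 70% of its speed; a pose out of reach is approached as far as the arm can. A call with a number of a shift or a turn outside -1 to 1 is refused whole. A call with a gripper value outside its range is refused whole. "gripper" is the opening, from -1 (shut) to 1 (fully open), set as the call begins (left out, the last holds). The fingers move at their own pace and stop on an object; "squeeze" is the grip in N (left out, the last holds). Time passes only in rows, so rows that do not move let the fingers close. It gives the time, the measured TCP pose, the force, the opening and the grip force at its end, in the units of the state.
- ctrl.get_obs(): the state, without advancing time (a new reading comes with each control period).
- ctrl.camera(name): name is "scene" or "top" or "wrist"; returns (picture, depth): 480x640x3 uint8, red, green, blue; 480x640 float32, m along the optical axis (not along the pixel's ray), 0 where there is no reading.
- ctrl.get_calibration(name): a dict with "fx", "fy", "cx", "cy" (pixels), "world_to_cam" (4x4, takes a point from world to camera coordinates); the wrist camera has in their place "hand_eye" (4x4, takes a point from camera to tool coordinates, whose origin is the TCP and whose axes are the flange's). Camera axes: x right, y down, z forward; pixel columns grow to the right and rows downward; lengths in m; the calibration is good to about 2 mm. A picture is of the moment at which its call begins: read the wrist's pose just before it. get_calibration takes no time and is no camera call.
- ctrl.hand_in(): hands the job in; it is judged then, once.
Trained networks look in the newest picture that a camera, given by its name, has taken for a name from the list of things; names that differ only in an ending like _2 or _b are one class to them, and where a whole thing is asked for, a point or a joint stands for the part that bears it (a point fixed in the world has none). Each returns a list of dicts, best first, with "conf" (0 to 1); they miss things now and then, are a little off and sometimes report something else, mostly with a low value. They report only what shows in the picture. A call takes as long as a camera call. They do not tell look-alikes from the thing itself.
- ctrl.spot_in(camera, label): "rect" ([left, top, right, bottom] as shares, 0 to 1, of the picture: columns of its width, rows of its height, round what is visible of it).
- ctrl.cut_out(camera, label): "pixels" (480x640 bool, what is visible of it) and "rect" ([left, top, right, bottom] as shares, 0 to 1, of the picture: columns of its width, rows of its height, round what is visible of it).
The state is a dict: "time_s": time; "qpos": joint angles; "joint_vel": joint speeds; "tau": joint torques, N m; "ee_pos": TCP position; "eef_rot": TCP orientation; "force": force on the tool from outside, world axes, zero at the start; "moment": the same for the moment, N m; "grip_width": finger opening in m; "grip_force": force on a finger pad.
Only numpy, scipy, OpenCV 4.12 (cv2) and the standard library are available. Lean on these libraries where they do the work, as an engineer would, in place of code of your own. Each camera call takes 0.05 s, during which the arm holds its last target. There are 200 camera calls.

## Task

One battery pack has toppled over in the rail lane. Stand it upright on its foot among its neighbours, board end up, and then close up the row by sliding the standing packs along the lane towards the blue end plate until all four stand close together against it with no gaps to speak of. Be gentle with the packs, don't knock any of the standing ones over, and leave the other things on the bench alone.

Things in the scene. Friction and masses are not known exactly. Their poses are not given: they have to be found in the camera images.
- lane: Fixed straight lane, 440 mm long (its y), 100 mm wide (its x); origin: centre of its underside. Packs stand on two aluminium rails along y, tops 36 mm above the bench, with an open slot between them 56 mm wide, 30 mm deep. Blue side guides 88 mm apart rise 10 mm above the rail tops. Blue end plate at the +y end rises 74 mm above the rail tops; the -y end is open
- stop (a point): Point on the inner face of the lane's end plate, in the middle of the lane, at rail-top height; its axes are the lane's. Packs close up against this face
- pack_a: Standing battery pack next to the end plate: a block 84 mm wide (its x), 32 mm deep (its y, along the lane) and 92 mm tall (its z), about 0.3 kg: three green cells, yellow band, black end holders, circuit board with white connector on top. Origin: centre of its foot (the underside when upright); z runs from foot to top
- pack_b: Standing battery pack, the second from the end plate, same kind and axes as pack_a
- fallen: The toppled battery pack, same kind and axes as pack_a. It lies on its broad side on the rails across the slot, foot towards the end plate and pack_b, top (its +z) pointing to the open end of the lane, 32 mm high as it lies. Upright, its z points up
- last: Standing battery pack nearest the open end of the lane, with a gap of more than 10 cm to the top of the fallen one, same kind and axes as pack_a
- flux: Bystander: white flux bottle, red cap, 40 mm across, 90 mm tall, origin at its underside
- reel: Bystander: solder reel, steel ring 56 mm across, 45 mm tall, origin at its underside
- driver: Bystander: red screwdriver lying on the bench, origin on its underside
- bin: Bystander: yellow open parts bin 110 x 90 x 45 mm, origin under its centre
- meter: Bystander: yellow and black multimeter 160 x 80 x 38 mm lying on the bench, origin under its centre
There are look-alikes about, which are no part of the job. What is shaped like the fallen but red is not meant. What is shaped like the pack_b but orange is not meant.

How it is judged:
By the outcome, as a careful person would: the job done as asked, in the order asked, and still so for the second after the job is handed in, with the robot touching nothing.
It also fails if it takes over 61 s, if anything falls off the work surface, if the arm or the gripper's body presses on something with over 40 N, if the wrist force passes 120 N, or if a joint passes its speed limit or range.

## Working session

There is one attempt and no reset: what is moved stays moved. The work goes in short steps, Python scripts to look and compute and a tool call to move; the robot and the scene stay as the last step left them, time stands still between calls to the robot, and variables do not carry over. Pictures are saved under pics/ and viewed, at most 10 in all, crops included, and the job is handed in when it is done.

Besides the shell and the picture viewer there is one more tool, called after "Request:" in YAML: its name, and indented under it one key for each argument. step_arm: Moves the arm, as the interface text tells. Its arguments: {"type":"object","properties":{"deltas":{"type":"array"},"gripper":{"type":"number"},"squeeze":{"type":"number"}},"required":["deltas"]}

```bash
mkdir -p pics
cat > h.py <<'E'
import numpy as np, cv2
from station import ctrl
def snap(n,f=None):
    o=ctrl.get_obs(); im,d=ctrl.camera(n)
    if f: cv2.imwrite('pics/'+f,im[:,:,::-1])
    return im,d,o
def world(n,d,mask=None):
    c=ctrl.get_calibration(n); v,u=np.nonzero((d>0)&(mask if mask is not None else True))
    z=d[v,u]; P=np.stack([(u-c['cx'])/c['fx']*z,(v-c['cy'])/c['fy']*z,z,np.ones_like(z)],1)
    return (P@np.linalg.inv(c['world_to_cam']).T)[:,:3],u,v
E
python3 - <<'E'
from h import *
for n in('scene','top'):
    im,d,o=snap(n,n+'0.png')
    for l in('fallen','pack_b','lane'):
        for r in ctrl.cut_out(n,l):
            P,u,v=world(n,d,r['pixels'])
            print(n,l,round(r['conf'],2),(np.array(r['rect'])*[640,480,640,480]).round(),P.min(0).round(3),np.median(P,0).round(3),P.max(0).round(3))
print(o)
E
```

```text
scene fallen 0.78 [308. 219. 360. 258.] [0.493 0.013 0.035] [0.548 0.068 0.066] [0.591 0.115 0.075]
scene fallen 0.77 [372. 205. 412. 238.] [0.286 0.049 0.005] [0.362 0.108 0.031] [0.475 0.177 0.125]
scene pack_b 0.93 [357. 224. 387. 274.] [0.409 0.112 0.003] [0.543 0.172 0.122] [0.564 0.195 0.133]
scene pack_b 0.84 [368. 229. 398. 281.] [0.392 0.114 0.001] [0.533 0.207 0.121] [0.557 0.235 0.135]
scene pack_b 0.77 [339. 168. 361. 211.] [ 0.298 -0.14   0.   ] [ 0.379 -0.029  0.063] [ 0.402 -0.     0.099]
top fallen 0.58 [264. 315. 305. 357.] [ 0.304  0.045 -0.007] [0.356 0.101 0.027] [0.41  0.156 0.039]
top fallen 0.56 [279. 240. 321. 276.] [0.493 0.014 0.003] [0.539 0.061 0.063] [0.592 0.111 0.076]
top pack_b 0.98 [233. 248. 253. 287.] [0.468 0.177 0.035] [0.505 0.198 0.122] [0.552 0.224 0.137]
top pack_b 0.85 [328. 318. 360. 347.] [ 0.333 -0.088 -0.01 ] [ 0.364 -0.043  0.086] [ 0.407 -0.     0.1  ]
top pack_b 0.75 [249. 246. 271. 286.] [0.477 0.143 0.03 ] [0.513 0.162 0.122] [0.56  0.188 0.137]
top lane 0.97 [225. 221. 412. 295.] [ 0.455 -0.206 -0.009] [ 0.551 -0.021  0.029] [0.661 0.251 0.131]
{'time_s': 0.2, 'qpos': array([ 1.15039859e+00,  3.00264350e-01,  1.52130742e+00,  1.64750653e-05,
        1.32068523e+00, -6.66078035e-02]), 'joint_vel': array([-1.78381545e-03, -2.13579543e-03, -8.38927120e-04,  1.49077801e-03,
        1.43986514e-03, -3.73878038e-05]), 'tau': array([ 1.22638376e-03, -5.31492376e+01, -3.52571476e+01,  7.07135908e-02,
        2.33000546e-02, -5.26856331e-05]), 'ee_pos': array([0.19049578, 0.51580698, 0.20511553]), 'eef_rot': array([-3.14093084e+00, -6.01423022e-05,  2.78779862e+00]), 'force': array([-0.90276492,  0.56842431,  0.19258242]), 'moment': array([ 0.04090204, -0.07337746, -0.03646546]), 'grip_force': 0.0, 'grip_width': 0.09401819016937273}
```

View pics/scene0.png

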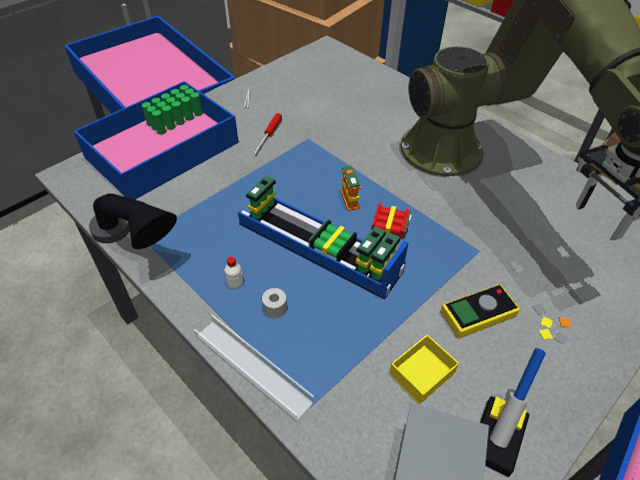

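View pics/top0.png

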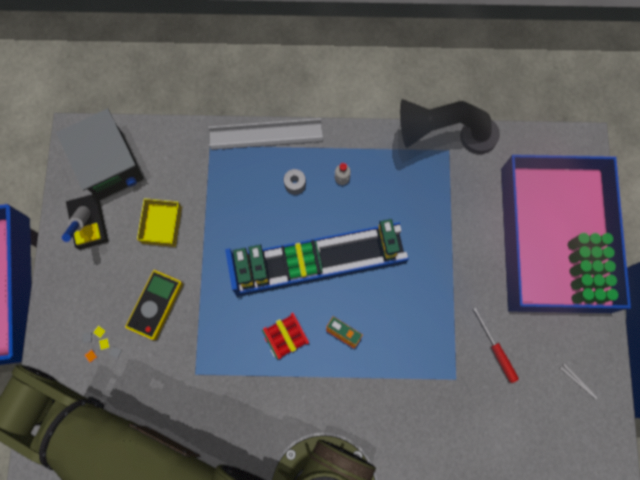

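The target is the green pack lying in the lane at top px (300,258), scene px (333,238). Look-alikes are the red lying one at top (286,336) and the orange standing one at (343,332), both off the lane. The standing green packs are a (242,267), b (258,265) and last (390,239). Next I measure the packs and check the choice in a close crop.

Run:
```python
from h import *
im,d,o=snap('top')
cv2.imwrite('pics/crop.png',cv2.resize(im[215:305,215:420],None,fx=3.8,fy=3.8,interpolation=cv2.INTER_CUBIC)[:,:,::-1])
P,u,v=world('top',d)
reg=(u>215)&(u<420)&(v>215)&(v<305)
def rect(name,m):
    Q=P[m&reg]; r=cv2.minAreaRect((Q[:,:2]*1000).astype(np.float32)); print(name,len(Q),np.round(r[0],1),np.round(r[1],1),round(r[2],1),'z',Q[:,2].min().round(3),np.median(Q[:,2]).round(3))
z=P[:,2]
rect('a',(z>.117)&(P[:,1]>.19)&(u<251)&(u>236))
rect('a+b',(z>.117)&(P[:,1]>.1)&(u>236))
rect('b',(z>.117)&(u>251)&(u<272))
rect('fallen',(z>.058)&(z<.08)&(u>272)&(u<325))
rect('last',(z>.117)&(u>370))
rect('lane',(z>.03)&(z<.05))
rect('plate',(z>.1)&(z<.116)&(u<240))
h=(z>.1)&(z<.116)&(u<240)&reg
```

```text
a 319 [511.8 201.5] [86.6 22.2] 2.3 z 0.117 0.124
a+b 836 [515.4 182.7] [84.6 68. ] 11.5 z 0.117 0.124
b 395 [520.1 164.9] [81.6 31.3] 11.5 z 0.117 0.124
fallen 1018 [541.9  61.7] [85.6 92.3] 11.4 z 0.058 0.064
last 437 [ 589.7 -146.5] [84.3 32.5] 12.8 z 0.117 0.124
lane 2146 [551.8  22.6] [100.9 439.8] 12.4 z 0.03 0.039
plate 229 [506.1 225.8] [99.8 19. ] 11.8 z 0.1 0.108
```

View pics/crop.png

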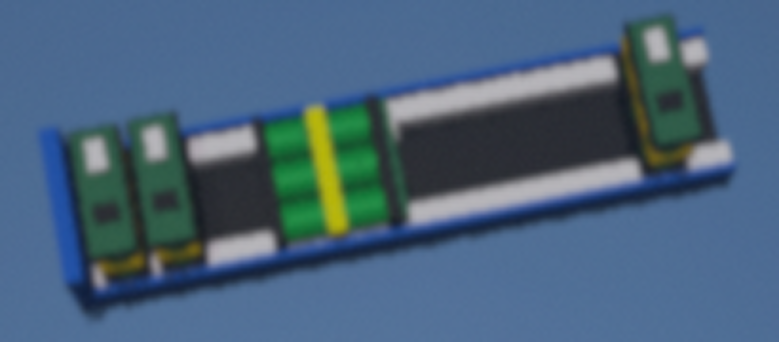

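Request:
step_arm:
  deltas:
    - {"dp":[-0.79,-0.51,0],"twist":0}
    - {"dp":[-0.79,-0.51,0],"twist":0}
    - {"dp":[-0.79,-0.51,0],"twist":0}
    - {"dp":[-0.79,-0.51,0],"twist":0}
    - {"dp":[-0.79,-0.51,0],"twist":0}
    - {"dp":[-0.79,-0.51,0],"twist":0}
    - {"dp":[-0.79,-0.51,0],"twist":0}
    - {"dp":[-0.79,-0.51,0],"twist":0}
    - {"dp":[-0.79,-0.51,0],"twist":0}
    - {"dp":[-0.79,-0.51,0],"twist":0}
    - {"dp":[-0.79,-0.51,0],"twist":0}
    - {"dp":[-0.79,-0.51,0],"twist":0}
  gripper: 1
  squeeze: 8

```text
time_s: 1.65
ee_pos: [0.4622, 0.1535, 0.2056]
eef_rot: [3.141, 0.0, 2.788]
force: [1.1, 0.1, 0.4]
grip_width: 0.0945
grip_force: 0.0
```

Request:
step_arm:
  deltas:
    - {"dp":[-0.79,-0.51,0],"twist":0}
    - {"dp":[-0.79,-0.51,0],"twist":0}
    - {"dp":[-0.79,-0.51,0],"twist":0}
    - {"dp":[-0.79,-0.51,0],"twist":0}
    - {"dp":[0,0,0],"twist":1}
    - {"dp":[0,0,0],"twist":1}
    - {"dp":[0,0,0],"twist":1}
    - {"dp":[0,0,0],"twist":1}
    - {"dp":[0,0,0],"twist":1}
    - {"dp":[0,0,0],"twist":1}
    - {"dp":[0,0,0],"twist":1}
    - {"dp":[0,0,0],"twist":1}

```text
time_s: 2.85
ee_pos: [0.5517, 0.0346, 0.2054]
eef_rot: [-3.142, -0.0, 2.226]
force: [-0.3, -0.8, 0.1]
grip_width: 0.0942
grip_force: 0.0
```

Request:
step_arm:
  deltas:
    - {"dp":[0,0,0],"twist":1}
    - {"dp":[0,0,0],"twist":1}
    - {"dp":[0,0,0],"twist":1}
    - {"dp":[0,0,0],"twist":1}
    - {"dp":[0,0,0],"twist":1}
    - {"dp":[0,0,0],"twist":1}
    - {"dp":[0,0,0],"twist":0.33}
    - {"dp":[0,0,0],"twist":0}
    - {"dp":[0,0,0],"twist":0}

```text
time_s: 3.75
ee_pos: [0.5518, 0.0346, 0.2055]
eef_rot: [3.142, 0.0, 1.789]
force: [-0.5, 0.3, -0.1]
grip_width: 0.094
grip_force: 0.0
```

```bash
cat >> h.py <<'E'
from scipy.spatial.transform import Rotation as Ro
def wristworld(d,o):
    c=ctrl.get_calibration('wrist'); v,u=np.nonzero(d>0); z=d[v,u]
    P=np.stack([(u-c['cx'])/c['fx']*z,(v-c['cy'])/c['fy']*z,z,np.ones_like(z)],1)@np.array(c['hand_eye']).T
    return Ro.from_euler('xyz',o['eef_rot']).apply(P[:,:3])+o['ee_pos'],u,v
psi=np.radians(12.4); L0=np.array([.5518,.0226])
def lane(P):
    q=P[:,:2]-L0; return np.stack([q@[np.cos(psi),np.sin(psi)],q@[-np.sin(psi),np.cos(psi)],P[:,2]],1)
E
python3 - <<'E'
from h import *
im,d,o=snap('wrist','w0.png')
print(o['ee_pos'],o['eef_rot'],o['time_s'],ctrl.get_calibration('wrist')['hand_eye'])
P,u,v=wristworld(d,o); Q=lane(P)
print('TCP lane',lane(o['ee_pos'][None]))
f=(Q[:,2]>.055)&(Q[:,2]<.08)&(abs(Q[:,0])<.06)&(abs(Q[:,1]-.04)<.06)
r=cv2.minAreaRect((Q[f][:,:2]*1000).astype(np.float32));print('fallen',r,len(Q[f]), np.percentile(Q[f],[1,99],axis=0))
f=(Q[:,2]>.032)&(Q[:,2]<.05)&(abs(Q[:,0])<.07)
r=cv2.minAreaRect((Q[f][:,:2]*1000).astype(np.float32));print('lane',r,len(Q[f]))
for lo,hi in((.117,.14),(.1,.116)):
    f=(Q[:,2]>lo)&(Q[:,2]<hi)&(abs(Q[:,0])<.07)
    if f.sum(): print(lo,np.percentile(Q[f],[0,1,50,99,100],axis=0).round(4),f.sum())
E
```

```text
[0.55176804 0.0345612  0.20545363] [3.14156297e+00 1.75382274e-05 1.78890190e+00] 3.75 [[-6.99167545e-04 -9.70286189e-01 -2.41959133e-01  6.98914866e-02]
 [ 9.99999327e-01 -9.02466616e-04  7.29395158e-04  2.35225391e-04]
 [-9.26082088e-04 -2.41958460e-01  9.70286167e-01 -1.79402211e-01]
 [ 0.00000000e+00  0.00000000e+00  0.00000000e+00  1.00000000e+00]]
TCP lane [[0.00253727 0.01168903 0.20545363]]
fallen ((-2.1013641357421875, 41.25642395019531), (83.71380615234375, 91.85208892822266), 0.378277987241745) 8820 [[-0.04176894 -0.00107242  0.05587899]
 [ 0.037795    0.08627108  0.06923651]]
lane ((-1.4237785339355469, -12.154983520507812), (98.51226806640625, 403.1169738769531), 0.03911105915904045) 9491
0.117 [[-0.0431 -0.1717  0.117 ]
 [-0.0417 -0.1612  0.1175]
 [-0.0012  0.149   0.1249]
 [ 0.0402  0.1746  0.1291]
 [ 0.0415  0.1769  0.1303]] 9312
0.1 [[-0.0429 -0.1666  0.1   ]
 [-0.0409 -0.1642  0.1002]
 [-0.0012 -0.1565  0.1127]
 [ 0.0393  0.1712  0.1159]
 [ 0.0411  0.1717  0.116 ]] 1121
```

View pics/w0.png

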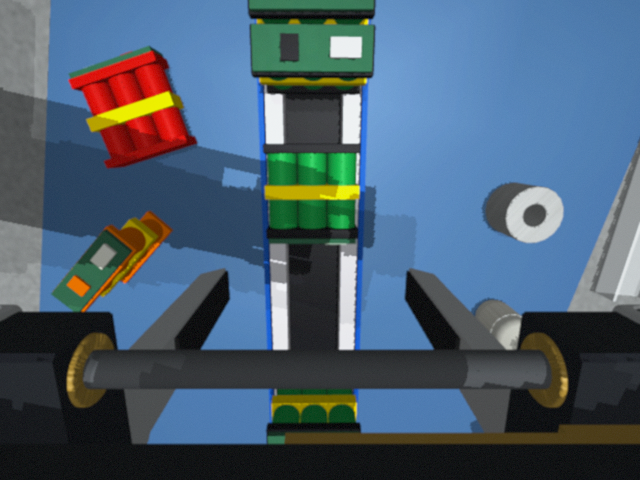

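The wrist view shows the green fallen pack at px (311,190), centred in the lane with its board end towards the fingers. The red and orange ones are outside the lane. I go down onto its board end.

Request:
step_arm:
  deltas:
    - {"dp":[0,-0.11,0.8],"twist":0}
    - {"dp":[0,0,0.8],"twist":0}
    - {"dp":[0,0,0.8],"twist":0}
    - {"dp":[0,0,0.8],"twist":0}
    - {"dp":[0,0,0.3],"twist":0}
    - {"dp":[0,0,0.2],"twist":0}
    - {"dp":[0,0,0.17],"twist":0}
    - {"dp":[0,0,0],"twist":0}
    - {"dp":[0,0,0],"twist":0}

```text
time_s: 4.7
ee_pos: [0.548, 0.0336, 0.0516]
eef_rot: [3.14, 0.0, 1.787]
force: [1.1, 0.8, 0.4]
grip_width: 0.0941
grip_force: 0.0
```

Request:
step_arm:
  deltas:
    - {"dp":[0,0,0],"twist":0}
    - {"dp":[0,0,0],"twist":0}
    - {"dp":[0,0,0],"twist":0}
    - {"dp":[0,0,0],"twist":0}
    - {"dp":[0,0,0],"twist":0}
    - {"dp":[0,0,0],"twist":0}
  gripper: -1
  squeeze: 8

```text
time_s: 5.3
ee_pos: [0.5477, 0.0336, 0.0513]
eef_rot: [3.141, 0.0, 1.787]
force: [-1.7, -0.6, 5.9]
grip_width: 0.0838
grip_force: 8.0
```

Request:
step_arm:
  deltas:
    - {"dp":[0.06,0,-0.17],"twist":0}
    - {"dp":[0.07,0,-0.17],"twist":0}
    - {"dp":[0.09,0,-0.15],"twist":0}
    - {"dp":[0.09,0,-0.15],"twist":0}
    - {"dp":[0.12,0,-0.13],"twist":0}
    - {"dp":[0.12,0,-0.13],"twist":0}
    - {"dp":[0.14,0,-0.11],"twist":0}
    - {"dp":[0.14,0,-0.11],"twist":0}
    - {"dp":[0,0,0],"twist":0}

```text
time_s: 6.2
ee_pos: [0.5404, 0.0668, 0.096]
eef_rot: [3.141, -0.0, 1.788]
force: [0.3, 0.5, -4.1]
grip_width: 0.0839
grip_force: 8.0
```

```bash
cat >> h.py <<'E'
def side(n):
    im,d,o=snap('scene',None)
    c=im[150:310,220:430]; cv2.imwrite('pics/'+n,cv2.resize(c,None,fx=3.6,fy=3.6,interpolation=cv2.INTER_CUBIC)[:,:,::-1]); print(o['ee_pos'],o['force'],o['grip_width'],lane(o['ee_pos'][None]))
E
python3 -c "
from h import *
side('s1.png')"
```

```text
[0.5403674  0.06679041 0.09602999] [ 0.31507719  0.48905204 -4.05350421] 0.08385311946875373 [[-0.00167666  0.04561454  0.09602999]]
```

View pics/s1.png

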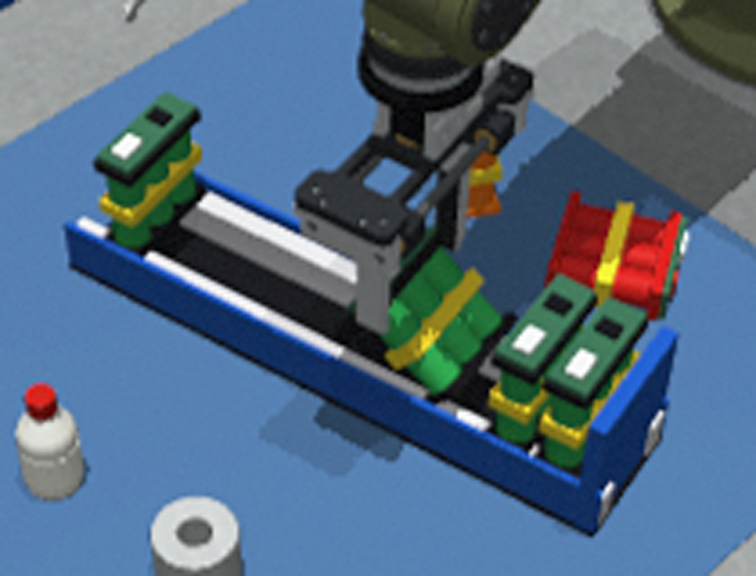

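The pack is pivoting with its foot by the rail, standing at about 45° at px (440,310). I carry on along the arc.

Request:
step_arm:
  deltas:
    - {"dp":[0.15,0,-0.08],"twist":0}
    - {"dp":[0.15,0,-0.08],"twist":0}
    - {"dp":[0.16,0,-0.05],"twist":0}
    - {"dp":[0.16,0,-0.05],"twist":0}
    - {"dp":[0.17,0,-0.02],"twist":0}
    - {"dp":[0.17,0,-0.02],"twist":0}
    - {"dp":[0.17,0,0],"twist":0}
    - {"dp":[0.17,0,0],"twist":0}
    - {"dp":[0.17,0,0.03],"twist":0}
    - {"dp":[0.17,0,0.03],"twist":0}
    - {"dp":[0,0,0],"twist":0}

```text
time_s: 7.35
ee_pos: [0.5263, 0.1311, 0.1059]
eef_rot: [3.141, -0.0, 1.788]
force: [-2.9, -0.3, 7.0]
grip_width: 0.0839
grip_force: 8.0
```

```bash
python3 -c "
from h import *
side('s2.png')"
```

```text
[0.52625016 0.13112211 0.10587631] [-2.90384426 -0.34591537  6.96680787] 0.08391169524332394 [[-0.00165029  0.11147699  0.10587631]]
```

View pics/s2.png

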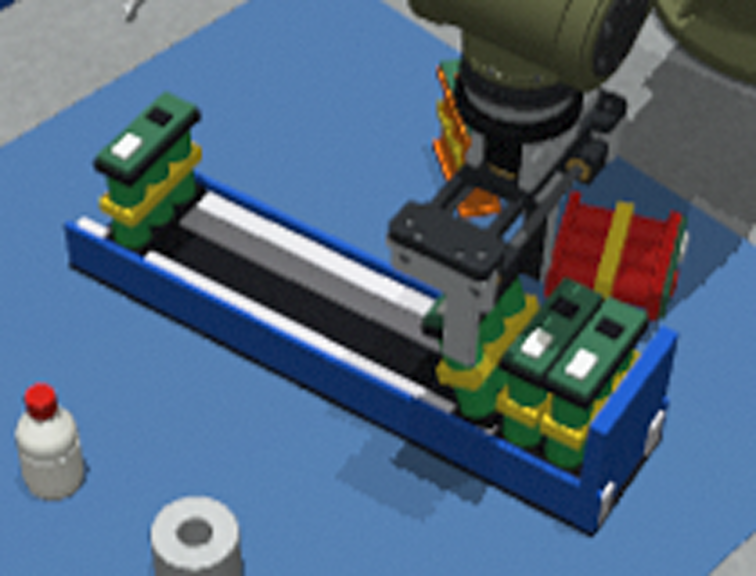

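The pack leans back about 12° with its foot by pack b at px (490,400). I nudge its top towards the plate.

Request:
step_arm:
  deltas:
    - {"dp":[0.06,0,-0.03],"twist":0}
    - {"dp":[0.06,0,0],"twist":0}
    - {"dp":[0.06,0,0],"twist":0}
    - {"dp":[0.06,0,0],"twist":0}
    - {"dp":[0,0,0],"twist":0}

```text
time_s: 7.9
ee_pos: [0.5239, 0.1398, 0.106]
eef_rot: [-3.141, -0.0, 1.788]
force: [-0.3, -1.8, -3.8]
grip_width: 0.0841
grip_force: 8.0
```

```bash
python3 -c "
from h import *
side('s3.png')"
```

```text
[0.52394788 0.13981587 0.10600926] [-0.29158104 -1.8305719  -3.76404782] 0.08405632684358537 [[-0.00203201  0.12046233  0.10600926]]
```

View pics/s3.png

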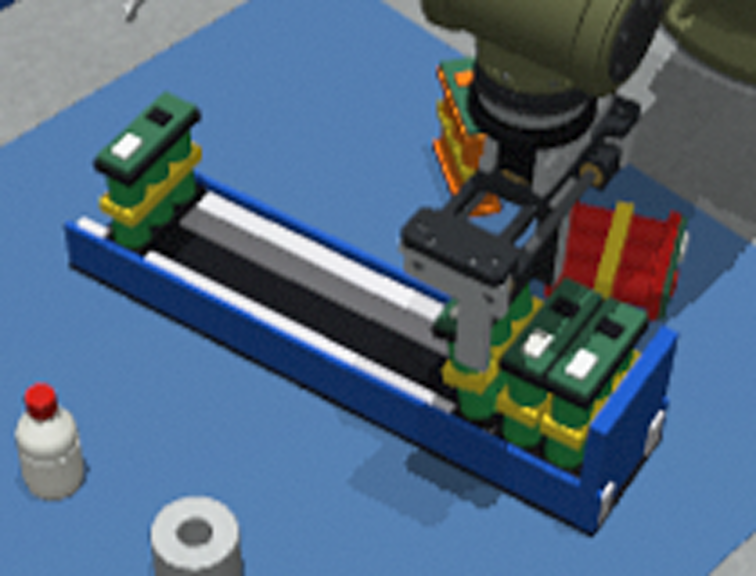

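Now it is nearly upright at px (480,350). I'll measure the tilt with the wrist depth.

```bash
cat >> h.py <<'E'
def tops():
    im,d,o=snap('wrist'); P,u,v=wristworld(d,o); Q=lane(P)*1000
    f=(Q[:,2]>105)&(Q[:,2]<140)&(abs(Q[:,0]+1.5)<36)
    h=np.histogram(Q[f][:,1],np.arange(-200,236,4)); print([(int(e),int(n),int(np.median(Q[f&(Q[:,1]>=e)&(Q[:,1]<e+4)][:,2]))) for e,n in zip(h[1],h[0]) if n>8])
E
python3 -c "
from h import *
tops()"
```

```text
[(92, 313, 125), (96, 906, 126), (100, 935, 127), (104, 1183, 128), (108, 996, 128), (112, 1888, 126), (116, 2226, 120), (136, 504, 125), (140, 1256, 125), (144, 1191, 125), (148, 1304, 126), (152, 1346, 125), (156, 1412, 125), (160, 1396, 125), (164, 1637, 124), (168, 1179, 124), (172, 1451, 125), (176, 1436, 125), (180, 1485, 126), (184, 1612, 125), (188, 1520, 125), (192, 1657, 125), (196, 1471, 124), (200, 13, 118), (204, 648, 109), (208, 1464, 110), (212, 1448, 110), (216, 954, 110)]
```

Request:
step_arm:
  deltas:
    - {"dp":[0.07,0,0],"twist":0}
    - {"dp":[0.07,0,0.03],"twist":0}
    - {"dp":[0.05,0,0.03],"twist":0}
    - {"dp":[0,0,0],"twist":0}

```text
time_s: 8.4
ee_pos: [0.5227, 0.1474, 0.1043]
eef_rot: [3.141, -0.0, 1.788]
force: [-2.6, -0.5, 3.5]
grip_width: 0.0839
grip_force: 8.0
```

```bash
python3 -c "
from h import *
tops()"
```

```text
[(100, 147, 125), (104, 920, 126), (108, 1011, 127), (112, 1241, 127), (116, 1077, 127), (120, 2113, 125), (124, 1428, 119), (136, 543, 124), (140, 1190, 125), (144, 1171, 125), (148, 1282, 125), (152, 1323, 125), (156, 1408, 125), (160, 1376, 125), (164, 1700, 124), (168, 1055, 124), (172, 1448, 125), (176, 1385, 125), (180, 1478, 126), (184, 1529, 126), (188, 1607, 125), (192, 1537, 125), (196, 1496, 124), (200, 151, 119), (204, 618, 109), (208, 1398, 110), (212, 1412, 110), (216, 932, 110)]
```

Request:
step_arm:
  deltas:
    - {"dp":[0,0,0],"twist":0}
    - {"dp":[0,0,0],"twist":0}
    - {"dp":[0,0,0],"twist":0}
  gripper: 0.84

```text
time_s: 8.75
ee_pos: [0.5226, 0.1469, 0.1038]
eef_rot: [3.142, -0.0, 1.787]
force: [1.1, 0.8, -0.1]
grip_width: 0.0862
grip_force: 0.0
```

Request:
step_arm:
  deltas:
    - {"dp":[0,0,0],"twist":0}
    - {"dp":[0,0,0],"twist":0}
    - {"dp":[0,0,0],"twist":0}
  gripper: 1

```text
time_s: 9.05
ee_pos: [0.5225, 0.1469, 0.1038]
eef_rot: [-3.142, 0.0, 1.787]
force: [0.6, -0.0, -0.7]
grip_width: 0.0938
grip_force: 0.0
```

```bash
python3 -c "
from h import *
tops(); o=ctrl.get_obs(); print(lane(o['ee_pos'][None]),o['force'],o['grip_width'])"
```

```text
[(100, 171, 125), (104, 930, 126), (108, 1039, 127), (112, 1218, 127), (116, 1102, 127), (120, 2030, 125), (124, 1596, 119), (136, 458, 125), (140, 1222, 125), (144, 1168, 125), (148, 1311, 126), (152, 1317, 125), (156, 1404, 125), (160, 1408, 125), (164, 1707, 124), (168, 1094, 124), (172, 1429, 125), (176, 1414, 125), (180, 1478, 126), (184, 1546, 126), (188, 1597, 125), (192, 1538, 125), (196, 1583, 124), (200, 71, 119), (204, 620, 109), (208, 1401, 110), (212, 1462, 110), (216, 889, 110)]
[[-0.00187973  0.12769415  0.10382145]] [-0.4542356   0.16052116 -0.67520102] 0.09383521198113352
```

Request:
step_arm:
  deltas:
    - {"dp":[0,0,-0.3],"twist":0}
    - {"dp":[0,0,-0.8],"twist":0}
    - {"dp":[-0.5,0,-0.9],"twist":0}
    - {"dp":[-0.8,0,0],"twist":0}
    - {"dp":[-0.8,0,0],"twist":0}
    - {"dp":[0,0,0],"twist":0}
    - {"dp":[0,0,0],"twist":0}

```text
time_s: 9.8
ee_pos: [0.5407, 0.0647, 0.1845]
eef_rot: [3.141, -0.0, 1.786]
force: [0.8, 1.0, -1.0]
grip_width: 0.0937
grip_force: 0.0
```

```bash
python3 -c "
from h import *
tops(); o=ctrl.get_obs(); print(lane(o['ee_pos'][None]),o['force'],o['grip_width']); side('s4.png')"
```

```text
[(92, 431, 124), (96, 650, 124), (100, 669, 126), (104, 663, 126), (108, 757, 127), (112, 696, 127), (116, 743, 127), (120, 718, 127), (124, 222, 122), (136, 892, 120), (140, 781, 125), (144, 841, 125), (148, 804, 126), (152, 801, 126), (156, 775, 125), (160, 810, 125), (164, 580, 124), (168, 1069, 121), (172, 863, 125), (176, 955, 125), (180, 881, 126), (184, 907, 126), (188, 848, 125), (192, 895, 125), (196, 514, 125), (204, 15, 105)]
[[-0.00185149  0.04414831  0.18428225]] [-0.81700613  0.83124713 -0.70925871] 0.09406129902344382
[0.5405115  0.06532085 0.18428225] [-0.81700613  0.83124713 -0.70925871] 0.09406129902344382 [[-0.00185149  0.04414831  0.18428225]]
```

View pics/s4.png

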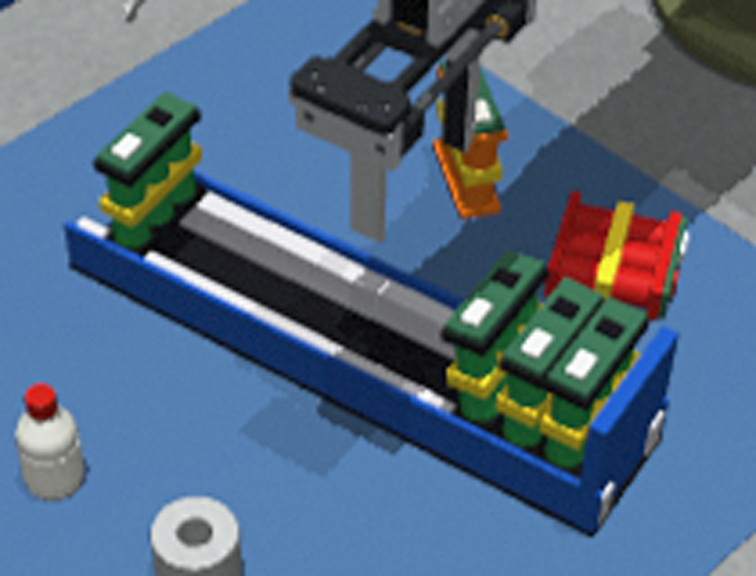

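The fallen pack stands at px (495,310) but leans about 5° back, its foot wedged on pack b. I grip it lower, draw it back a few mm and let it settle.

Request:
step_arm:
  deltas:
    - {"dp":[0.8,0,0],"twist":0}
    - {"dp":[0.8,0,0],"twist":0}
    - {"dp":[0.12,0,0],"twist":0}
    - {"dp":[0,0,0.7],"twist":0}
    - {"dp":[0,0,0.7],"twist":0}
    - {"dp":[0,0,0.7],"twist":0}
    - {"dp":[0,0,0.6],"twist":0}
    - {"dp":[0,0,0.26],"twist":0}
    - {"dp":[0,0,0],"twist":0}

```text
time_s: 10.8
ee_pos: [0.5253, 0.1322, 0.0646]
eef_rot: [-3.14, -0.0, 1.788]
force: [-0.4, -0.4, 0.5]
grip_width: 0.094
grip_force: 0.0
```

Request:
step_arm:
  deltas:
    - {"dp":[0,0,0],"twist":0}
    - {"dp":[0,0,0],"twist":0}
    - {"dp":[0,0,0],"twist":0}
    - {"dp":[0,0,0],"twist":0}
    - {"dp":[-0.08,0,0],"twist":0}
    - {"dp":[-0.08,0,0],"twist":0}
    - {"dp":[-0.05,0,0],"twist":0}
    - {"dp":[0,0,0],"twist":0}
  gripper: -1
  squeeze: 8

```text
time_s: 11.6
ee_pos: [0.5282, 0.1237, 0.066]
eef_rot: [3.14, 0.0, 1.787]
force: [3.1, 2.7, 7.3]
grip_width: 0.0843
grip_force: 8.0
```

Request:
step_arm:
  deltas:
    - {"dp":[0,0,0],"twist":0}
    - {"dp":[0,0,0],"twist":0}
    - {"dp":[0,0,0],"twist":0}
    - {"dp":[0,0,0],"twist":0}
    - {"dp":[0,0,0],"twist":0}
  gripper: 1

```text
time_s: 12.1
ee_pos: [0.5275, 0.1238, 0.0653]
eef_rot: [-3.141, 0.0, 1.787]
force: [0.2, 0.0, 0.5]
grip_width: 0.094
grip_force: 0.0
```

```bash
python3 -c "
from h import *
tops(); o=ctrl.get_obs(); print(lane(o['ee_pos'][None]),o['force'],o['grip_width'])"
```

```text
[(104, 690, 124), (108, 1854, 125), (112, 1716, 125), (116, 2058, 126), (120, 2048, 125), (124, 2316, 125), (128, 2246, 125), (132, 3081, 123), (136, 1317, 124), (140, 2280, 125), (144, 2237, 125), (148, 2454, 126), (152, 2498, 126), (156, 2657, 125), (160, 2670, 125), (164, 2787, 124), (168, 2569, 120), (172, 2654, 125), (176, 2992, 125), (180, 2959, 126), (184, 3119, 126), (188, 3018, 125), (192, 3146, 125), (196, 2353, 124), (200, 135, 119), (204, 1796, 109), (208, 2755, 110), (212, 2798, 110), (216, 1813, 110)]
[[-0.00199235  0.10409884  0.06533853]] [-0.1624475  -1.15983878 -0.35961184] 0.09386053005039392
```

It is flat now, upright at lane y 104–135 and touching b. I grip it at its centre and push the three gently to the plate.

Request:
step_arm:
  deltas:
    - {"dp":[0.2,0,0.05],"twist":0}
    - {"dp":[0.18,0,0.05],"twist":0}
    - {"dp":[0,0,0],"twist":0}

```text
time_s: 12.45
ee_pos: [0.5239, 0.1397, 0.0611]
eef_rot: [-3.141, -0.0, 1.788]
force: [-0.3, -1.2, -0.7]
grip_width: 0.0939
grip_force: 0.0
```

Request:
step_arm:
  deltas:
    - {"dp":[0,0,0],"twist":0}
    - {"dp":[0,0,0],"twist":0}
    - {"dp":[0,0,0],"twist":0}
    - {"dp":[0,0,0],"twist":0}
    - {"dp":[0.03,0,0],"twist":0}
    - {"dp":[0.03,0,0],"twist":0}
    - {"dp":[0.03,0,0],"twist":0}
  gripper: -1
  squeeze: 15

```text
time_s: 13.15
ee_pos: [0.5238, 0.1413, 0.0615]
eef_rot: [-3.142, 0.002, 1.787]
force: [1.2, -6.1, -3.7]
grip_width: 0.0842
grip_force: 15.0
```

```bash
python3 -c "
from h import *
tops(); o=ctrl.get_obs(); print(lane(o['ee_pos'][None]),o['force'],o['grip_width'])"
```

```text
[(120, 494, 125), (124, 2009, 125), (128, 2432, 125), (132, 2108, 125), (136, 2601, 121), (140, 1683, 125), (144, 2149, 125), (148, 2164, 125), (152, 2374, 126), (156, 2480, 125), (160, 2720, 125), (164, 2546, 125), (168, 3084, 120), (172, 2108, 125), (176, 2761, 125), (180, 2744, 125), (184, 2944, 126), (188, 2962, 126), (192, 3011, 125), (196, 3217, 125), (200, 1822, 120), (204, 1318, 109), (208, 2627, 110), (212, 2689, 110), (216, 1617, 110)]
[[-0.00189746  0.12214161  0.06144999]] [ 1.00616235 -5.09170221 -1.38144388] 0.08378113770180086
```

Request:
step_arm:
  deltas:
    - {"dp":[0.04,0,0],"twist":0}
    - {"dp":[0.04,0,0],"twist":0}
    - {"dp":[0,0,0],"twist":0}

```text
time_s: 13.5
ee_pos: [0.523, 0.1446, 0.0615]
eef_rot: [-3.142, 0.001, 1.787]
force: [2.1, -4.5, 0.2]
grip_width: 0.0839
grip_force: 15.0
```

Request:
step_arm:
  deltas:
    - {"dp":[0.04,0,0],"twist":0}
    - {"dp":[0,0,0],"twist":0}

```text
time_s: 13.7
ee_pos: [0.5231, 0.1452, 0.0615]
eef_rot: [3.141, 0.003, 1.787]
force: [5.1, -13.0, -1.8]
grip_width: 0.0841
grip_force: 15.0
```

```bash
python3 -c "
from h import *
tops(); o=ctrl.get_obs(); print(lane(o['ee_pos'][None]),o['force'],o['grip_width'])"
```

```text
[(124, 472, 125), (128, 2019, 125), (132, 2436, 125), (136, 2166, 125), (140, 2311, 121), (144, 1910, 125), (148, 2043, 125), (152, 2257, 125), (156, 2391, 126), (160, 2457, 126), (164, 2722, 125), (168, 2554, 125), (172, 2743, 120), (176, 2440, 125), (180, 2713, 125), (184, 2770, 125), (188, 2990, 126), (192, 2972, 126), (196, 2982, 125), (200, 3234, 125), (204, 1989, 119), (208, 2526, 110), (212, 2631, 110), (216, 1565, 110)]
[[-0.00168308  0.12592665  0.06150076]] [  4.55856462 -12.8062222   -1.34921322] 0.08425722956718379
```

The row is seated against the plate (13 N). I release, rise and go to look at last.

Request:
step_arm:
  deltas:
    - {"dp":[0,0,0],"twist":0}
    - {"dp":[0,0,0],"twist":0}
    - {"dp":[0,0,0],"twist":0}
    - {"dp":[0,0,-0.8],"twist":0}
    - {"dp":[0,0,-1],"twist":0}
    - {"dp":[0,0,-1],"twist":0}
    - {"dp":[-0.9,0,0],"twist":0}
    - {"dp":[-0.9,0,0],"twist":0}
    - {"dp":[-0.9,0,0],"twist":0}
    - {"dp":[-0.9,0,0],"twist":0}
    - {"dp":[-0.9,0,0],"twist":0}
    - {"dp":[-0.9,0,0],"twist":0}
  gripper: 1

```text
time_s: 14.95
ee_pos: [0.5691, -0.0653, 0.1735]
eef_rot: [3.141, -0.0, 1.788]
force: [0.6, -0.2, -0.3]
grip_width: 0.0939
grip_force: 0.0
```

Request:
step_arm:
  deltas:
    - {"dp":[-0.9,0,0],"twist":0}
    - {"dp":[-0.5,0,0],"twist":0}
    - {"dp":[0,0,0],"twist":0}
    - {"dp":[0,0,0],"twist":0}

```text
time_s: 15.35
ee_pos: [0.5808, -0.1183, 0.1733]
eef_rot: [-3.141, -0.0, 1.787]
force: [-0.3, 0.3, -0.1]
grip_width: 0.0943
grip_force: 0.0
```

```bash
python3 -c "
from h import *
im,d,o=snap('wrist'); P,u,v=wristworld(d,o); Q=lane(P)*1000
print(lane(o['ee_pos'][None]),o['eef_rot'])
for lo,hi in((-230,-50),(90,206)):
    f=(Q[:,2]>116)&(Q[:,2]<140)&(abs(Q[:,0])<46)&(Q[:,1]>lo)&(Q[:,1]<hi)
    if f.sum(): print(cv2.minAreaRect(Q[f][:,:2].astype(np.float32)),np.percentile(Q[f],[1,99],axis=0),f.sum())
im,d,o=snap('top'); P,u,v=world('top',d); Q=lane(P)*1000
for lo,hi in((-230,-50),(90,206)):
    f=(Q[:,2]>119)&(Q[:,2]<132)&(abs(Q[:,0])<46)&(Q[:,1]>lo)&(Q[:,1]<hi)
    if f.sum(): print('top',cv2.minAreaRect(Q[f][:,:2].astype(np.float32)),f.sum())
"
```

```text
[[-0.0019141  -0.14385475  0.17325057]] [-3.14127262e+00 -3.90217180e-04  1.78703401e+00]
((-0.23205947875976562, -171.80618286132812), (84.150634765625, 31.695512771606445), 0.4579112231731415) [[ -41.09896517 -186.43307729  117.11882775]
 [  40.59438961 -156.43169992  128.89383167]] 5411
top ((-0.5350570678710938, 157.51617431640625), (85.25592803955078, 95.50288391113281), 0.37184497714042664) 1224
```

Request:
step_arm:
  deltas:
    - {"dp":[-0.35,0.04,0],"twist":-0.1}
    - {"dp":[-0.35,0,0],"twist":0}
    - {"dp":[0,0,0.5],"twist":0}
    - {"dp":[0,0,0.7],"twist":0}
    - {"dp":[0,0,0.7],"twist":0}
    - {"dp":[0,0,0.6],"twist":0}
    - {"dp":[0,0,0.3],"twist":0}
    - {"dp":[0,0,0],"twist":0}
    - {"dp":[0,0,0],"twist":0}

```text
time_s: 16.35
ee_pos: [0.5892, -0.1462, 0.0625]
eef_rot: [3.141, 0.001, 1.794]
force: [-0.5, -0.3, 0.1]
grip_width: 0.094
grip_force: 0.0
```

Request:
step_arm:
  deltas:
    - {"dp":[0,0,0],"twist":0}
    - {"dp":[0,0,0],"twist":0}
    - {"dp":[0,0,0],"twist":0}
    - {"dp":[0,0,0],"twist":0}
    - {"dp":[0,0,0],"twist":0}
    - {"dp":[0.05,0,0],"twist":0}
    - {"dp":[0.1,0,0],"twist":0}
    - {"dp":[0.1,0,0],"twist":0}
  gripper: -1
  squeeze: 15

```text
time_s: 17.15
ee_pos: [0.5873, -0.1369, 0.0628]
eef_rot: [3.139, 0.003, 1.795]
force: [1.8, -5.9, 4.8]
grip_width: 0.0842
grip_force: 15.0
```

Request:
step_arm:
  deltas:
    - {"dp":[0.2,0,0],"twist":0}
    - {"dp":[0.4,0,0],"twist":0}
    - {"dp":[0.4,0,0],"twist":0}
    - {"dp":[0.4,0,0],"twist":0}
    - {"dp":[0.4,0,0],"twist":0}
    - {"dp":[0.4,0,0],"twist":0}
    - {"dp":[0.4,0,0],"twist":0}
    - {"dp":[0.4,0,0],"twist":0}
    - {"dp":[0.4,0,0],"twist":0}
    - {"dp":[0.4,0,0],"twist":0}
    - {"dp":[0.4,0,0],"twist":0}
    - {"dp":[0.2,0,0],"twist":0}

```text
time_s: 18.35
ee_pos: [0.5482, 0.0359, 0.0628]
eef_rot: [3.139, 0.002, 1.795]
force: [2.1, -7.0, 5.7]
grip_width: 0.0841
grip_force: 15.0
```

```bash
python3 -c "
from h import *
tops(); o=ctrl.get_obs(); print(lane(o['ee_pos'][None]),o['force'],o['grip_width'])"
```

```text
[(12, 870, 125), (16, 2180, 126), (20, 2239, 125), (24, 3163, 124), (28, 2418, 118), (108, 2655, 119), (112, 4550, 124), (116, 3873, 125), (120, 4087, 126), (124, 1306, 125)]
[[-0.00069749  0.01452546  0.06275115]] [ 0.30372665 -0.70184938  5.91099084] 0.08385107860763368
```

Request:
step_arm:
  deltas:
    - {"dp":[0.3,0,0],"twist":0}
    - {"dp":[0.3,0,0],"twist":0}
    - {"dp":[0.3,0,0],"twist":0}
    - {"dp":[0.3,0,0],"twist":0}
    - {"dp":[0.3,0,0],"twist":0}
    - {"dp":[0.15,0,0],"twist":0}
    - {"dp":[0.1,0,0],"twist":0}
    - {"dp":[0.05,0,0],"twist":0}
    - {"dp":[0,0,0],"twist":0}

```text
time_s: 19.3
ee_pos: [0.5323, 0.1058, 0.0628]
eef_rot: [3.139, 0.001, 1.795]
force: [0.2, -2.2, 8.7]
grip_width: 0.0843
grip_force: 15.0
```

Request:
step_arm:
  deltas:
    - {"dp":[0.04,0,0],"twist":0}
    - {"dp":[0.04,0,0],"twist":0}
    - {"dp":[0.04,0,0],"twist":0}

```text
time_s: 19.6
ee_pos: [0.5314, 0.1101, 0.0628]
eef_rot: [3.139, 0.001, 1.795]
force: [1.3, -5.1, 7.0]
grip_width: 0.0841
grip_force: 15.0
```

```bash
python3 -c "
from h import *
tops(); o=ctrl.get_obs(); print(lane(o['ee_pos'][None]),o['force'],o['grip_width'])"
```

```text
[(88, 857, 125), (92, 2199, 126), (96, 2237, 125), (100, 3190, 124), (104, 2369, 118), (112, 2064, 125), (116, 2033, 125), (120, 2311, 125), (124, 2401, 126), (128, 2451, 126), (132, 2712, 125), (136, 2549, 125), (140, 2733, 120), (144, 2502, 125), (148, 2746, 125), (152, 2826, 125), (156, 2920, 126), (160, 2995, 126), (164, 3050, 125), (168, 3145, 125), (172, 2588, 120), (176, 3816, 124), (180, 3480, 125), (184, 3703, 126), (188, 3650, 126), (192, 3740, 126), (196, 3396, 125), (200, 1789, 125)]
[[-0.00118043  0.09002318  0.06276466]] [ 1.44196103 -4.8587663   7.28780055] 0.08390414273162629
```

Request:
step_arm:
  deltas:
    - {"dp":[0.04,0,0],"twist":0}
    - {"dp":[0.04,0,0],"twist":0}
    - {"dp":[0,0,0],"twist":0}

```text
time_s: 19.95
ee_pos: [0.5306, 0.1134, 0.0628]
eef_rot: [3.139, 0.001, 1.795]
force: [1.0, -4.2, 6.9]
grip_width: 0.084
grip_force: 15.0
```

Request:
step_arm:
  deltas:
    - {"dp":[0.04,0,0],"twist":0}
    - {"dp":[0,0,0],"twist":0}

```text
time_s: 20.15
ee_pos: [0.5303, 0.1147, 0.0628]
eef_rot: [3.139, 0.001, 1.794]
force: [1.5, -6.1, 6.7]
grip_width: 0.0841
grip_force: 15.0
```

Request:
step_arm:
  deltas:
    - {"dp":[0.03,0,0],"twist":0}
    - {"dp":[0,0,0],"twist":0}

```text
time_s: 20.35
ee_pos: [0.5302, 0.115, 0.0628]
eef_rot: [3.139, 0.003, 1.794]
force: [4.1, -12.7, 7.5]
grip_width: 0.0837
grip_force: 15.0
```

```bash
python3 -c "
from h import *
tops(); o=ctrl.get_obs(); print(lane(o['ee_pos'][None]),o['force'],o['grip_width'])"
```

```text
[(92, 402, 125), (96, 1928, 125), (100, 2410, 125), (104, 2169, 125), (108, 2205, 121), (112, 1887, 125), (116, 1997, 125), (120, 2170, 125), (124, 2338, 125), (128, 2392, 126), (132, 2661, 125), (136, 2488, 125), (140, 2749, 120), (144, 2300, 125), (148, 2644, 125), (152, 2693, 125), (156, 2840, 126), (160, 2924, 126), (164, 2988, 125), (168, 3048, 125), (172, 2680, 120), (176, 3512, 124), (180, 3355, 125), (184, 3555, 125), (188, 3512, 126), (192, 3648, 126), (196, 3332, 125), (200, 3756, 125), (204, 458, 124), (208, 1860, 110), (212, 209, 109)]
[[-0.00121832  0.09485272  0.06278134]] [  1.88316398 -13.15630382   7.76291178] 0.08389896491192103
```

Seated at 13 N with all four in contact. I release, rise, back away and check.

Request:
step_arm:
  deltas:
    - {"dp":[0,0,0],"twist":0}
    - {"dp":[0,0,0],"twist":0}
    - {"dp":[0,0,0],"twist":0}
    - {"dp":[0,0,0],"twist":0}
    - {"dp":[0,0,-0.7],"twist":0}
    - {"dp":[0,0,-1],"twist":0}
    - {"dp":[0,0,-1],"twist":0}
    - {"dp":[-0.8,0,0],"twist":0}
    - {"dp":[-0.8,0,0],"twist":0}
    - {"dp":[-0.8,0,0],"twist":0}
    - {"dp":[-0.8,0,0],"twist":0}
    - {"dp":[0,0,0],"twist":0}
  gripper: 1

```text
time_s: 21.6
ee_pos: [0.5578, -0.0111, 0.1693]
eef_rot: [-3.141, 0.0, 1.791]
force: [-0.7, 1.2, 0.3]
grip_width: 0.0941
grip_force: 0.0
```

```bash
python3 -c "
from h import *
tops(); side('s5.png')"
```

```text
[(76, 1074, 119), (80, 987, 125), (84, 1020, 125), (88, 988, 126), (92, 992, 126), (96, 997, 126), (100, 924, 125), (104, 878, 125), (108, 768, 119), (112, 1438, 124), (116, 29, 124)]
[ 0.55747843 -0.00951595  0.16923985] [ 0.48910304  0.56701644 -0.1471355 ] 0.09403177623407774 [[-0.00135047 -0.03258612  0.16923985]]
```

View pics/s5.png

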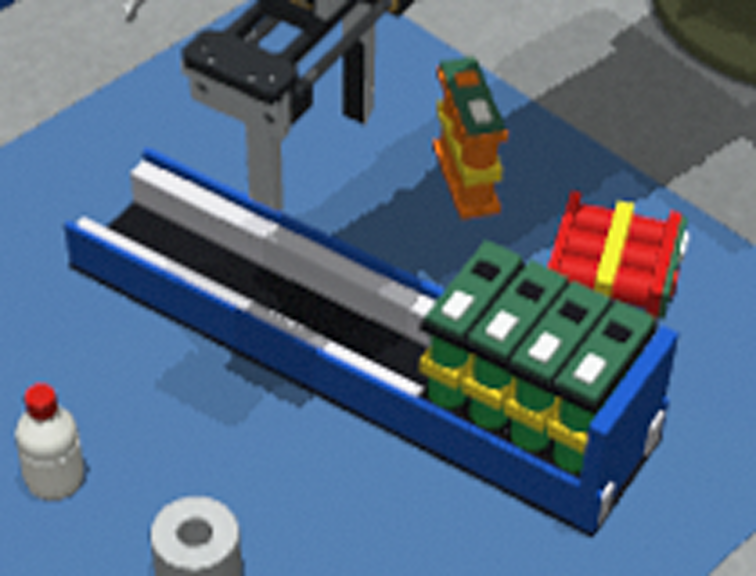

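All four packs stand upright and close together against the end plate at px (440–650, 250–460), and the gripper is clear.

```bash
python3 -c "
from station import ctrl
print(ctrl.hand_in())"
```

```text
the job is handed in; nothing more can be done
None
```

The fallen pack is upright, board end up, all four packs stand close together against the blue end plate, and I handed the job in at about 22 s; while being stood up, the fallen pack's foot slid pack_b a few millimetres along the lane before the closing-up began.

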